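Fetch the memory stick from behind the bottles and put them back

ROBOT

A 6-joint arm with a two-finger parallel gripper is mounted at the origin on a cart in front of the work surface, level with it; the furniture and walls round the work are solid. World frame = base frame: x ahead of the robot, y to its left, z up, the work surface at z = 0. Lengths are in mm, angles in rad, forces in N, time in s.
With the tool pointing down it reaches from about 275 to 750 mm from the base axis. Payload 10.2 kg.
Tool frame: the origin (TCP) lies at the very end of the fingers, on their centre line; the grasp point (between the pads) lies 19 mm behind it (ctrl.grip_depth is the distance from the TCP to the grasp point, in mm); z points along the fingers, x is the direction in which the jaws open and shut, and the axes are right-handed (so a half turn about z gives the same grasp; the last joint's range is limited). The gripper opens to 85 mm and grips with 20 to 120 N. Pads are 22 mm wide; open, the fingers measure 114 mm over their backs; the gripper's body (76 mm by 85 mm) begins 54 mm behind the grasp point. The pads swing forward as they close: fully open they stand 13 mm farther back than shut.
Start: joints at [-1.371, 0.313, 1.498, -0, 1.331, -0.223], TCP at [215.404, -478.782, 231.294] pointing down, gripper open.
Joint ranges: [-2.94, 2.94], [-0.97, 2.17], [0.19, 2.56], [-1.23, 4.37], [0.02, 3.11], [-2.88, 2.88]. Speed limits (rad/s): [2.39, 2.39, 3.01, 3.14, 3.14, 3.14].

INTERFACE

Orientations are given as a unit quaternion [w, x, y, z].
In Python, from rig import ctrl gives the robot as it stands.
- The arm moves only by the tool play_rows, never from a script. Its argument "motion" is a list of rows, each a list of 2 entries, a list of its own where there are three numbers: the shift along the tool's x, y, z in mm, then the turn, a rotation vector about the tool's x, y, z in degrees. A call has 1 to 20 rows; each row shifts and turns the commanded pose from where the row before left it, along the tool's axes as they then stand; what a row does not reach is not made up. A row lasts 1/12 s, in which the tool goes at most 41.7 mm and 7.16 degrees, less where a joint would pass 70% of its speed; a pose out of reach is approached as far as the arm can. A call with a gripper value outside its range is refused whole. "fingers" is the finger opening in mm, from 0 to 85.4, set as the call begins (left out, the last holds). The fingers move at their own pace and stop on an object; "squeeze" is the grip in N (left out, the last holds). Time passes only in rows, so rows that do not move let the fingers close. It gives the time, the measured TCP pose, the force and the opening at its end, in the units of the state.
- ctrl.sense(): the state, without advancing time (a new reading comes with each control period).
- ctrl.capture(name): name is "side" or "top"; returns the picture (480x640x3 uint8, red, green, blue); there is no depth.
- ctrl.get_calibration(name): a dict with "K" (3x3 intrinsics, pixels), "k1" (the pictures are not rectified: a ray, as slopes to the right and down, at radius r is drawn at 1 + k1 r^2 times it, then the intrinsics apply), "R" (3x3) and "t" (3): a world point X has camera coordinates R X + t. Camera axes: x right, y down, z forward; pixel columns grow to the right and rows downward; lengths in mm; the calibration is good to about 2 mm. A picture is of the moment at which its call begins. get_calibration takes no time and is no camera call.
- ctrl.finish_job(): hands the job in, once; it reports no verdict.
Trained networks look in the newest picture that a camera, given by its name, has taken for a name from the list of things; names that differ only in an ending like _2 or _b are one class to them, and where a whole thing is asked for, a point or a joint stands for the part that bears it (a point fixed in the world has none). Each returns a list of dicts, best first, with "p" (0 to 1); they miss things now and then, are a little off and sometimes report something else, mostly with a low value. They report only what shows in the picture. A call takes as long as a camera call. They do not tell look-alikes from the thing itself.
- ctrl.spot_in(camera, name): "position" ([column, row] as shares, 0 to 1, of the picture: columns of its width, rows of its height, amid what is visible of it).
The state is a dict: "time_s": time; "joints": joint angles; "dq": joint speeds; "tau": joint torques, N m; "eef_pos": TCP position; "ee_rot": TCP orientation; "force": force on the tool from outside, world axes, zero at the start; "wrist_torque": the same for the moment, N m; "grip_width": opening from 0.0 (shut) to 1.0 (fully open).
Only numpy, scipy, OpenCV 4.12 (cv2) and the standard library are available. Lean on these libraries where they do the work, as an engineer would, in place of code of your own. Each camera call takes 0.05 s, during which the arm holds its last target. There are 200 camera calls.

TASK

The memory stick lies in the wooden desk tidy behind the glue stick, the green bottle and the blue can. First move all three to stand on the grey side mat, then lay the memory stick flat in the middle of the yellow note block, and only then stand each of the three back upright in the middle of the disc it came from (glue stick on red, bottle on green, can on blue). Do not tip any of them over, and leave the mug where it is.

Things in the scene. Friction and masses are not known exactly. Their poses are not given: they have to be found in the camera images.
- glue_stick: glue stick standing upright, white with a red band, round, 26 mm diameter, 96 mm tall; origin at the centre of its underside, z up along its axis. Starts on the red disc, roughly centred.
- green_bottle: small green bottle standing upright, white paper label, green cap, round body 38 mm diameter up to 52 mm above its underside, then a shoulder and a cap 35 mm across, 85 mm tall in all; origin at the centre of its underside, z up. Starts on the green disc, roughly centred.
- blue_can: small blue can with a pale metal top, standing upright, round, 44 mm diameter up to 80 mm above its underside, 95 mm tall; origin at the centre of its underside, z up. Starts on the blue disc, roughly centred.
- memory_stick: memory stick lying flat on the floor of the desk tidy, black and orange with a metal cap, 18 (x) x 54 (y, its long axis) x 8 mm (z); origin at the centre of its underside.
- red_disc: red disc, 70 mm diameter, 4 mm thick, fixed; origin at the centre of its underside, 6 mm above the desk. The three discs lie in one straight row 80 mm apart, in shuffled order, on the 6 mm thick floor of a fixed pale-wood desk tidy (155 x 270 mm); the row runs along its length.
- green_disc: green disc, same size, fixing and origin as the red one. The stick lies about 55 mm behind the row of discs, on the side away from the robot.
- blue_disc: blue disc, same size, fixing and origin as the red one. The tidy has a fence 45 mm high along its back, its inner face 107 mm behind the row of discs, and at both ends of its rear half a cheek 24 mm high, 127 mm from the tidy's middle.
- side_mat: grey felt mat, the side area, fixed flat on the desk pad to the right of the tidy, 270 (its x) x 130 (its y) x 4 mm; origin at the centre of its underside, 2 mm above the desk (its top is at 6 mm). There is room for the three in a row along its length.
- note_block: block of yellow sticky notes, fixed on the desk to the left, 76 x 77 mm, its top carries things at 24 mm above the desk; origin at the centre of its underside.
- mug: white mug, a bystander standing between robot and tidy, 95 mm tall, about 92 mm across, 127 mm with its handle, loose; origin at the middle of its underside, about 17 mm nearer the handle than the axis of the cup.
There are look-alikes about, which are no part of the job. What is meant by the green_bottle is not orange, pink or purple, and is the larger of those in its own colour.

How it is judged (in metres and radians):
On the way, in this order (a step that is already met when the one before it is completed fails the run):
1. glue stick, green bottle and blue can all stand on the grey side mat, released, while the memory stick still lies in the tidy (x of glue_stick in the frame of side_mat between -0.12 and 0.12 m and y of glue_stick in the frame of side_mat between -0.05 and 0.05 m and z of each of glue_stick, green_bottle, blue_can in the frame of side_mat below 0.01 m and angle between each of glue_stick, green_bottle, blue_can's own z axis and vertical below 0.12 rad and x of green_bottle in the frame of side_mat between -0.12 and 0.12 m and y of green_bottle in the frame of side_mat between -0.05 and 0.05 m and x of blue_can in the frame of side_mat between -0.12 and 0.12 m and y of blue_can in the frame of side_mat between -0.05 and 0.05 m and linear speed of each of glue_stick, green_bottle, blue_can below 0.02 m/s and contact force between the fingers and glue_stick below 0.1 N and contact force between the fingers and green_bottle below 0.1 N and contact force between the fingers and blue_can below 0.1 N and contact force between the fingers and memory_stick below 0.1 N and distance of memory_stick from where it was at the start of the episode below 0.03 m), for 0.2 s.
2. the memory stick lies released in the middle of the note block, while the three still stand on the side mat (horizontal distance between memory_stick and note_block below 0.015 m and z of memory_stick in the frame of note_block between 0.018 and 0.032 m and angle between memory_stick's own z axis and vertical below 0.15 rad and linear speed of memory_stick below 0.02 m/s and x of glue_stick in the frame of side_mat between -0.12 and 0.12 m and y of glue_stick in the frame of side_mat between -0.05 and 0.05 m and z of each of glue_stick, green_bottle, blue_can in the frame of side_mat below 0.01 m and angle between each of glue_stick, green_bottle, blue_can's own z axis and vertical below 0.12 rad and x of green_bottle in the frame of side_mat between -0.12 and 0.12 m and y of green_bottle in the frame of side_mat between -0.05 and 0.05 m and x of blue_can in the frame of side_mat between -0.12 and 0.12 m and y of blue_can in the frame of side_mat between -0.05 and 0.05 m and contact force between the fingers and glue_stick below 0.1 N and contact force between the fingers and green_bottle below 0.1 N and contact force between the fingers and blue_can below 0.1 N and contact force between the fingers and memory_stick below 0.1 N), for 0.2 s.
At the end, for the whole second after the job is handed in: Glue stick, green bottle and blue can stand upright on the red, green and blue disc, each centred within 13 mm; the memory stick lies flat on top of the note block, centred within 15 mm; all released and at rest (horizontal distance between glue_stick and red_disc below 0.013 m and z of glue_stick in the frame of red_disc below 0.01 m and angle between each of glue_stick, green_bottle, blue_can's own z axis and vertical below 0.12 rad and horizontal distance between green_bottle and green_disc below 0.013 m and z of green_bottle in the frame of green_disc below 0.01 m and horizontal distance between blue_can and blue_disc below 0.013 m and z of blue_can in the frame of blue_disc below 0.01 m and horizontal distance between memory_stick and note_block below 0.015 m and z of memory_stick in the frame of note_block between 0.018 and 0.032 m and angle between memory_stick's own z axis and vertical below 0.15 rad and linear speed of each of memory_stick, glue_stick, green_bottle, blue_can below 0.02 m/s); the robot touches nothing.
It fails at once if the glue stick, bottle or can is tipped over (angle between any of glue_stick, green_bottle, blue_can's own z axis and vertical above 0.7 rad).
It fails at once if the mug is moved by more than 20 mm (distance of mug from where it was at the start of the episode above 0.02 m).
It also fails if it takes over 141 s, if anything falls off the work surface, if the arm or the gripper's body presses on something with over 40 N, if the wrist force passes 120 N, or if a joint passes its speed limit or range.

## Working session

There is one attempt and no reset: what is moved stays moved. The work goes in short steps, Python scripts to look and compute and a tool call to move; the robot and the scene stay as the last step left them, time stands still between calls to the robot, and variables do not carry over. Pictures are saved under pics/ and viewed, about 12 in all and at most 16, crops included, and the job is handed in when it is done.

Besides the shell and the picture viewer there is one more tool, called after "Emit:" by a JSON object that holds its "name" and its "arguments". play_rows: Moves the arm, as the interface text tells. Its arguments: {"type":"object","properties":{"motion":{"type":"array"},"fingers":{"type":"number"},"squeeze":{"type":"number"}},"required":["motion"]}

```bash
ls; mkdir -p pics; cat > h.py <<'E'
import numpy as np, cv2
from rig import ctrl
def cal(n):
    c=ctrl.get_calibration(n); return np.array(c["K"]),c["k1"],np.array(c["R"]),np.array(c["t"]).ravel()
def ray(n,u,v):
    K,k1,R,t=cal(n)
    p=cv2.undistortPoints(np.array([[[u,v]]],float),K,np.array([k1,0,0,0,0.]))[0,0]
    return -R.T@t, R.T@np.array([p[0],p[1],1])
def at_z(n,u,v,z):
    o,d=ray(n,u,v); return o+d*(z-o[2])/d[2]
def proj(n,X):
    K,k1,R,t=cal(n)
    return cv2.projectPoints(np.atleast_2d(np.array(X,float)),cv2.Rodrigues(R)[0],t,K,np.array([k1,0,0,0,0.]))[0][:,0]
def save(n,f,box=None,s=1):
    im=ctrl.capture(n)[:,:,::-1]
    if box: im=im[box[1]:box[3],box[0]:box[2]]
    cv2.imwrite(f,cv2.resize(im,None,fx=s,fy=s,interpolation=cv2.INTER_CUBIC))
E
python3 - <<'E'
from h import *
for n in("top","side"):
    save(n,f"pics/{n}0.png")
    K,k1,R,t=cal(n); print(n,K[0,0],k1,(-R.T@t).round(),R.round(2).tolist())
zs=dict(glue_stick=48,green_bottle=45,blue_can=48,memory_stick=10,red_disc=10,green_disc=10,blue_disc=10,side_mat=6,note_block=24,mug=48)
for k,z in zs.items():
    for n in("top","side"):
        for r in ctrl.spot_in(n,k):
            if r["p"]<.2: continue
            u,v=r["position"][0]*640,r["position"][1]*480
            print(k,n,round(r["p"],2),round(u),round(v),at_z(n,u,v,z).round())
print(ctrl.sense())
E
```

```text
pics
top 436.2661669136532 0.029570880957833622 [389. -64. 911.] [[0.03, -1.0, -0.04], [-0.99, -0.02, -0.14], [0.14, 0.04, -0.99]]
side 543.2529892739253 -0.10091024807947403 [  368. -1027.   445.] [[0.99, -0.13, -0.02], [-0.06, -0.37, -0.93], [0.11, 0.92, -0.38]]
glue_stick top 0.71 324 204 [577. -55.  48.]
glue_stick side 0.79 362 225 [572. -22.  48.]
green_bottle top 0.98 387 199 [ 590. -181.   45.]
green_bottle top 0.9 251 254 [470.  90.  45.]
green_bottle top 0.62 365 253 [ 478. -138.   45.]
green_bottle top 0.55 288 204 [574.  19.  45.]
green_bottle side 0.97 387 258 [ 585. -179.   45.]
green_bottle side 0.79 310 234 [463. -44.  45.]
green_bottle side 0.72 323 261 [ 472. -173.   45.]
green_bottle side 0.7 308 210 [472.  97.  45.]
green_bottle side 0.56 352 213 [566.  61.  45.]
blue_can top 0.85 247 206 [569. 101.  48.]
blue_can side 0.84 345 195 [571. 179.  48.]
memory_stick top 0.67 270 184 [624.  62.  10.]
memory_stick side 0.66 377 222 [627.  86.  10.]
red_disc top 0.76 322 219 [552. -50.  10.]
red_disc side 0.58 360 255 [555. -84.  10.]
green_disc top 0.76 288 217 [554.  20
[... 419 characters left out ...]
267 224 [382.  17.  48.]
{'time_s': 1.1, 'joints': array([-1.37139651e+00,  3.12879246e-01,  1.49768249e+00, -4.09629970e-06,
        1.33101059e+00, -2.23374349e-01]), 'dq': array([-0.00066979, -0.00120632, -0.00015372,  0.00042713, -0.00042968,
       -0.00087391]), 'tau': array([-1.62031762e-05, -4.12165082e+01, -2.59899938e+01, -2.21705636e-04,
        4.60445335e-04, -2.07625584e-05]), 'eef_pos': array([ 215.40533246, -478.78491521,  231.31140023]), 'ee_rot': array([ 8.66188745e-06,  8.39729964e-01, -5.43004224e-01,  5.67614760e-06]), 'force': array([-0.14301024, -0.05729472,  1.48739013]), 'wrist_torque': array([-0.00127465, -0.02043317,  0.01466358]), 'grip_width': 1.0040806529870918}
```

```bash
python3 - <<'E'
from h import *
save("top","pics/t1.png",(130,150,500,340),2.1)
save("side","pics/s1.png",(220,130,450,380),2.3)
E
```

```text
(no output)
```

View pics/t1.png

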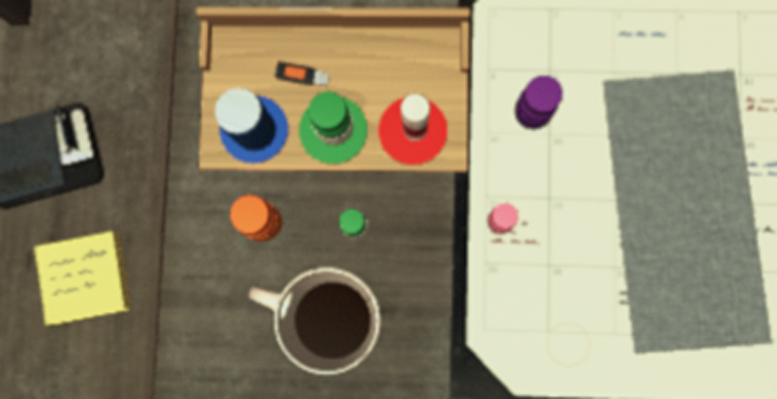

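View pics/s1.png

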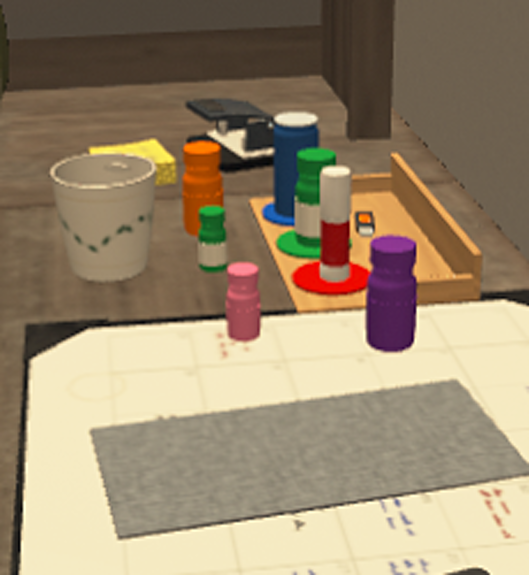

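The green bottles are at top px (287,205), large on the green disc, and (297,256), small. The one on the green disc is the larger, so it is the target, and the crop confirms it. The purple, orange and pink bottles are look-alikes. The row from left to right is blue, green, red. The stick is behind it at about px (273,185).

```bash
cat > meas.py <<'E'
from h import *
def hsv(n): 
    im=ctrl.capture(n); return im,cv2.cvtColor(im,cv2.COLOR_RGB2HSV)
def comp(m,near=None):
    k,l,s,c=cv2.connectedComponentsWithStats(m.astype(np.uint8))
    if k<2: return None
    i=1+np.argmax(s[1:,4]) if near is None else 1+np.argmin(np.hypot(*(c[1:]-near).T)+1e3*(s[1:,4]<12))
    return l==i
def W(n,pts,z): return np.array([at_z(n,u,v,z)[:2] for u,v in pts])
def circ(n,m,z,r,tol=1.5):
    cs=max(cv2.findContours(m.astype(np.uint8),cv2.RETR_EXTERNAL,cv2.CHAIN_APPROX_NONE)[0],key=len)[:,0].astype(float)
    c=cs.mean(0); d=cs-c; cs=cs+0.5*d/np.maximum(np.linalg.norm(d,axis=1,keepdims=True),1e-6)
    p=W(n,cs,z); b=(-1,None)
    g=p.mean(0)
    for dx in np.arange(-30,30.5,.5):
        q=np.abs(np.hypot(p[:,0][:,None]-g[0]-dx,p[:,1][:,None]-g[1]-np.arange(-30,30.5,.5)[None])-r)
        s=np.exp(-(q/tol)**2).sum(0); j=s.argmax()
        if s[j]>b[0]: b=(s[j],g+[dx,-30+.5*j])
    return b[1].round(1),round(b[0]/len(p),2)
def rect(n,m,z):
    c=max(cv2.findContours(m.astype(np.uint8),cv2.RETR_EXTERNAL,cv2.CHAIN_APPROX_NONE)[0],key=len)[:,0]
    return cv2.minAreaRect(W(n,c,z).astype(np.float32))
E
python3 - <<'E'
from meas import *
im,h=hsv("top"); H,S,V=[h[:,:,i].astype(int) for i in range(3)]
roi=np.zeros(H.shape,bool); roi[185:235,220:350]=1
red=roi&((H<6)|(H>172))&(S>180); gr=roi&(H>45)&(H<80)&(S>130); bl=roi&(H>100)&(H<125)&(S>130)
for nm,m in(("red",red),("green",gr),("blue",bl)): print(nm,m.sum(),circ("top",comp(m),10,35))
r2=np.zeros(H.shape,bool); r2[185:215,225:345]=1
wh=r2&(S<60)&(V>150)
k,l,s,c=cv2.connectedComponentsWithStats(wh.astype(np.uint8))
for i in range(1,k):
    if s[i,4]>20: print("white",c[i].round(1),s[i,4], circ("top",l==i,105,22 if c[i][0]<300 else 12.5))
print(im[202,287],im[222,290],im[198,287],im[211,287])
mat=(S<40)&(V>60)&(V<170); mat[:,:410]=0
print("mat",rect("top",comp(cv2.erode(mat.astype(np.uint8),np.ones((3,3))),(457,251)),6))
y=(H>20)&(H<35)&(S>100)&(V>150); y[:,:140]=0;y[:,200:]=0; print("note",rect("top",comp(cv2.morphologyEx(y.astype(np.uint8),cv2.MORPH_CLOSE,np.ones((5,5)))),24))
sub=im[176:194,258:290]; cv2.imwrite("pics/x.png",cv2.hconcat([cv2.resize(sub[:,:,::-1],None,fx=16,fy=16,interpolation=0),cv2.resize(im[186:224,270:304,::-1],None,fx=8,fy=8,interpolation=0)[:288]]))
E
```

```text
red 556 (array([568.6, -59.2]), np.float64(0.42))
green 630 (array([568.1,  23.6]), np.float64(0.44))
blue 483 (array([567.8, 101.6]), np.float64(0.39))
white [282.5 187. ] 30 (array([612.,  25.]), np.float64(0.35))
white [242.6 202.2] 368 (array([564.5, 100.1]), np.float64(0.57))
white [327.4 201.1] 133 (array([569.3, -61.2]), np.float64(0.85))
[ 68 164  79] [ 72 168  84] [ 65 160  77] [30 80 37]
mat ((496.05010986328125, -326.2150573730469), (264.65496826171875, 125.96215057373047), 6.11061429977417)
note ((412.1827087402344, 260.699462890625), (78.96031188964844, 80.1294937133789), 12.892887115478516)
```

View pics/x.png

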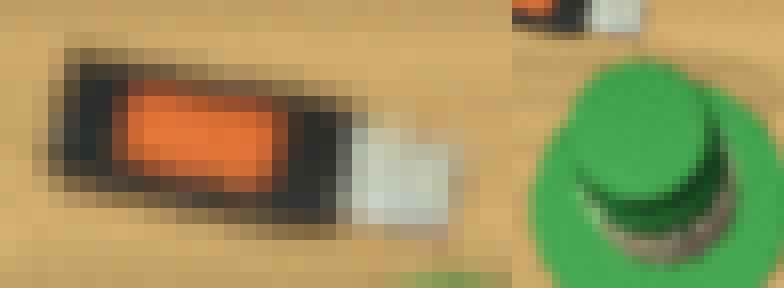

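```bash
python3 - <<'E'
from h import *
print("bottle",at_z("top",286.6,202.2,95),"stick",at_z("top",274.1,185.4,13),"ends",at_z("top",261.7,183.2,13),at_z("top",286.4,187.6,13))
E
```

```text
bottle [567.89172947  16.65348919  95.        ] stick [621.62908425  52.61473012  13.        ] ends [625.89564149  79.2075468   13.        ] [617.36667402  26.31503781  13.        ]
```

Emit:
{"name": "play_rows", "arguments": {"motion": [[[0,0,0],[0,0,-3.8]],[[0,0,0],[0,0,-6.2]],[[0,0,0],[0,0,-6.2]],[[0,0,0],[0,0,-6.2]],[[0,0,0],[0,0,-6.2]],[[0,0,0],[0,0,-6.2]],[[0,0,0],[0,0,-6.2]],[[0,0,0],[0,0,-6.2]],[[0,0,0],[0,0,-6.2]],[[0,0,0],[0,0,-6.2]],[[0,0,0],[0,0,-6.2]],[[0,0,0],[0,0,0]]], "fingers": 60, "squeeze": 30}}

```text
time_s: 2.25
eef_pos: [215.4, -478.8, 231.3]
ee_rot: [-0.0, 1.0, 0.002, 0.0]
force: [0.5, -0.2, -0.2]
grip_width: 0.705
```

Emit:
{"name": "play_rows", "arguments": {"motion": [[[10,-12,0],[0,0,0]],[[22,-26,0],[0,0,0]],[[22,-26,0],[0,0,0]],[[22,-26,0],[0,0,0]],[[22,-26,0],[0,0,0]],[[22,-26,0],[0,0,0]],[[22,-26,0],[0,0,0]],[[22,-26,0],[0,0,0]],[[22,-26,0],[0,0,0]],[[22,-26,0],[0,0,0]],[[22,-26,0],[0,0,0]],[[22,-26,0],[0,0,0]],[[22,-26,0],[0,0,0]],[[22,-26,0],[0,0,0]],[[22,-26,0],[0,0,0]],[[22,-26,0],[0,0,0]],[[13.6,-16.8,0],[0,0,0]],[[0,0,0],[0,0,0]]]}}

```text
time_s: 3.75
eef_pos: [570.2, -55.8, 230.9]
ee_rot: [-0.001, 1.0, 0.001, 0.0]
force: [-0.5, 0.8, 0.4]
grip_width: 0.705
```

Emit:
{"name": "play_rows", "arguments": {"motion": [[[0,0,8],[0,0,0]],[[0,0,22],[0,0,0]],[[0,0,22],[0,0,0]],[[0,0,22],[0,0,0]],[[0,0,22],[0,0,0]],[[0,0,22],[0,0,0]],[[0,0,22],[0,0,0]],[[0,0,22],[0,0,0]],[[0,0,14],[0,0,0]],[[0,0,7],[0,0,0]],[[0,0,0],[0,0,0]],[[0,0,0],[0,0,0]]]}}

```text
time_s: 4.75
eef_pos: [568.7, -60.3, 48.8]
ee_rot: [0.0, 1.0, -0.0, 0.0]
force: [-0.1, -0.4, 0.6]
grip_width: 0.701
```

Emit:
{"name": "play_rows", "arguments": {"motion": [[[0,0,0],[0,0,0]],[[0,0,0],[0,0,0]],[[0,0,0],[0,0,0]],[[0,0,0],[0,0,0]],[[0,0,0],[0,0,0]],[[0,0,0],[0,0,0]]], "fingers": 10, "squeeze": 40}}

```text
time_s: 5.25
eef_pos: [569.2, -60.0, 49.2]
ee_rot: [0.0, 1.0, 0.0, 0.001]
force: [-0.8, -0.2, 5.6]
grip_width: 0.292
```

Emit:
{"name": "play_rows", "arguments": {"motion": [[[0,0,-6],[0,0,0]],[[0,0,-16],[0,0,0]],[[0,0,-25],[0,0,0]],[[0,0,-25],[0,0,0]],[[0,0,-25],[0,0,0]],[[0,0,-16],[0,0,0]],[[-3,10,-8],[0,0,0]],[[-6,22,0],[0,0,0]],[[-7,26,0],[0,0,0]],[[-7,26,0],[0,0,0]],[[-7,26,0],[0,0,0]],[[-7,26,0],[0,0,0]],[[-7,26,0],[0,0,0]],[[-7,26,0],[0,0,0]],[[-7,26,0],[0,0,0]],[[-6,24,0],[0,0,0]],[[-5,16,0],[0,0,0]],[[-4,12,0],[0,0,0]],[[0,0,0],[0,0,0]],[[0,0,0],[0,0,0]]]}}

```text
time_s: 6.92
eef_pos: [495.6, -325.8, 168.9]
ee_rot: [-0.0, 1.0, -0.0, -0.0]
force: [0.4, 0.2, -0.8]
grip_width: 0.296
```

Emit:
{"name": "play_rows", "arguments": {"motion": [[[0,0,8],[0,0,0]],[[0,0,22],[0,0,0]],[[0,0,25],[0,0,0]],[[0,0,25],[0,0,0]],[[0,0,20],[0,0,0]],[[0,0,12],[0,0,0]],[[0,0,7],[0,0,0]],[[0,0,4],[0,0,0]],[[0,0,1.5],[0,0,0]],[[0,0,0],[0,0,0]],[[0,0,0],[0,0,0]]]}}

```text
time_s: 7.83
eef_pos: [496.4, -326.2, 45.7]
ee_rot: [0.001, 1.0, 0.0, 0.001]
force: [-0.5, -0.5, -0.3]
grip_width: 0.296
```

Emit:
{"name": "play_rows", "arguments": {"motion": [[[0,0,0],[0,0,0]],[[0,0,0],[0,0,0]],[[0,0,0],[0,0,0]],[[0,0,0],[0,0,0]],[[0,0,-6],[0,0,0]],[[0,0,-20],[0,0,0]],[[0,0,-30],[0,0,0]],[[0,0,-30],[0,0,0]],[[0,0,-30],[0,0,0]],[[0,0,-9],[0,0,0]]], "fingers": 60}}

```text
time_s: 8.67
eef_pos: [497.1, -326.9, 175.1]
ee_rot: [0.003, 1.0, 0.0, 0.003]
force: [-0.4, -0.4, 1.6]
grip_width: 0.709
```

Emit:
{"name": "play_rows", "arguments": {"motion": [[[2,-10,0],[0,0,0]],[[4,-22,0],[0,0,0]],[[6,-30,0],[0,0,0]],[[6,-30,0],[0,0,0]],[[6,-30,0],[0,0,0]],[[6,-30,0],[0,0,0]],[[6,-30,0],[0,0,0]],[[6,-30,0],[0,0,0]],[[6,-30,0],[0,0,0]],[[6,-30,0],[0,0,0]],[[6,-30,0],[0,0,0]],[[6,-20,0],[0,0,0]],[[4,-14,0],[0,0,0]],[[2,-7,0],[0,0,0]],[[0,0,0],[0,0,0]],[[0,0,0],[0,0,0]]]}}

```text
time_s: 10.0
eef_pos: [567.3, 17.1, 169.0]
ee_rot: [-0.0, 1.0, 0.0, -0.001]
force: [-0.3, -0.6, -0.5]
grip_width: 0.701
```

```bash
python3 - <<'E'
from h import *
save("side","pics/s2.png",(220,130,450,380),2.3)
print(ctrl.sense()["eef_pos"])
E
```

```text
[567.3769785   16.61073277 169.20423516]
```

View pics/s2.png

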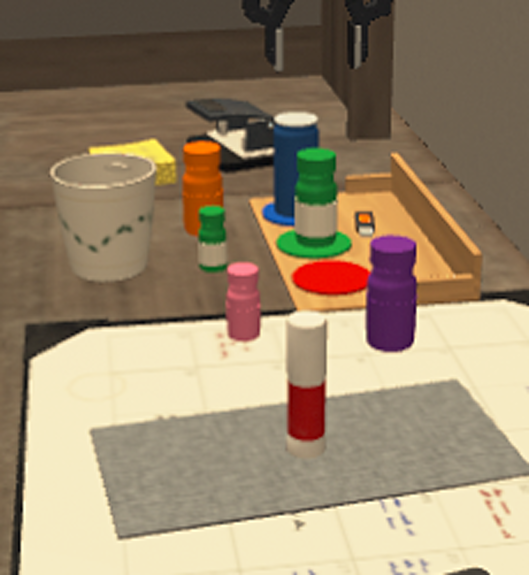

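The glue stick stands upright in the middle of the mat, crop px (307,450). The gripper hangs over the bottle. Next I'll grasp the bottle.

Emit:
{"name": "play_rows", "arguments": {"motion": [[[0,0,10],[0,0,0]],[[0,0,24],[0,0,0]],[[0,0,24],[0,0,0]],[[0,0,24],[0,0,0]],[[0,0,22],[0,0,0]],[[0,0,18],[0,0,0]],[[0,0,9],[0,0,0]],[[0,0,5],[0,0,0]],[[0,0,0],[0,0,0]],[[0,0,0],[0,0,0]]]}}

```text
time_s: 10.88
eef_pos: [568.2, 16.9, 34.5]
ee_rot: [0.0, 1.0, 0.0, 0.001]
force: [0.2, -0.2, -0.1]
grip_width: 0.702
```

Emit:
{"name": "play_rows", "arguments": {"motion": [[[0,0,0],[0,0,0]],[[0,0,0],[0,0,0]],[[0,0,0],[0,0,0]],[[0,0,0],[0,0,0]],[[0,0,0],[0,0,0]],[[0,0,0],[0,0,0]]], "fingers": 20, "squeeze": 40}}

```text
time_s: 11.38
eef_pos: [568.4, 17.1, 35.0]
ee_rot: [0.0, 1.0, 0.0, 0.001]
force: [-1.0, -0.5, 6.6]
grip_width: 0.43
```

Emit:
{"name": "play_rows", "arguments": {"motion": [[[0,0,-6],[0,0,0]],[[0,0,-16],[0,0,0]],[[0,0,-26],[0,0,0]],[[0,0,-28],[0,0,0]],[[0,0,-28],[0,0,0]],[[0,0,-22],[0,0,0]],[[-4,10,-10],[0,0,0]],[[-10,22,0],[0,0,0]],[[-13,30,0],[0,0,0]],[[-13,30,0],[0,0,0]],[[-13,30,0],[0,0,0]],[[-13,30,0],[0,0,0]],[[-13,30,0],[0,0,0]],[[-13,30,0],[0,0,0]],[[-13,30,0],[0,0,0]],[[-13,30,0],[0,0,0]],[[-13,30,0],[0,0,0]],[[-12,26,0],[0,0,0]],[[-8,16,0],[0,0,0]],[[-4,8,0],[0,0,0]]]}}

```text
time_s: 13.05
eef_pos: [411.0, -336.9, 169.1]
ee_rot: [-0.0, 1.0, -0.001, -0.001]
force: [0.2, 0.4, -0.1]
grip_width: 0.425
```

Emit:
{"name": "play_rows", "arguments": {"motion": [[[0,0,0],[0,0,0]],[[0,0,10],[0,0,0]],[[0,0,24],[0,0,0]],[[0,0,26],[0,0,0]],[[0,0,26],[0,0,0]],[[0,0,22],[0,0,0]],[[0,0,15],[0,0,0]],[[0,0,9],[0,0,0]],[[0,0,5],[0,0,0]],[[0,0,2.5],[0,0,0]],[[0,0,0],[0,0,0]],[[0,0,0],[0,0,0]]]}}

```text
time_s: 14.05
eef_pos: [413.5, -334.7, 31.1]
ee_rot: [0.0, 1.0, 0.001, 0.0]
force: [-0.4, 2.4, 2.4]
grip_width: 0.431
```

Emit:
{"name": "play_rows", "arguments": {"motion": [[[0,0,0],[0,0,0]],[[0,0,0],[0,0,0]],[[0,0,0],[0,0,0]],[[0,0,0],[0,0,0]],[[0,0,-6],[0,0,0]],[[0,0,-20],[0,0,0]],[[0,0,-30],[0,0,0]],[[0,0,-30],[0,0,0]],[[0,0,-30],[0,0,0]],[[0,0,-20],[0,0,0]],[[0,0,-4],[0,0,0]]], "fingers": 62}}

```text
time_s: 14.97
eef_pos: [413.9, -336.0, 174.5]
ee_rot: [0.003, 1.0, 0.0, 0.002]
force: [0.7, 0.9, 1.2]
grip_width: 0.725
```

Emit:
{"name": "play_rows", "arguments": {"motion": [[[4,-10,0],[0,0,0]],[[8,-22,0],[0,0,0]],[[11,-32,0],[0,0,0]],[[11,-32,0],[0,0,0]],[[11,-32,0],[0,0,0]],[[11,-32,0],[0,0,0]],[[11,-32,0],[0,0,0]],[[11,-32,0],[0,0,0]],[[11,-32,0],[0,0,0]],[[11,-32,0],[0,0,0]],[[11,-32,0],[0,0,0]],[[11,-32,0],[0,0,0]],[[11,-32,0],[0,0,0]],[[10,-28,0],[0,0,0]],[[6,-16,0],[0,0,0]],[[4,-8,0],[0,0,0]],[[0,0,0],[0,0,0]],[[0,0,0],[0,0,0]]], "fingers": 70}}

```text
time_s: 16.47
eef_pos: [565.2, 100.9, 169.4]
ee_rot: [0.0, 1.0, 0.0, -0.001]
force: [-0.9, 0.8, 0.4]
grip_width: 0.822
```

```bash
python3 - <<'E'
from meas import *
import cv2
im,h=hsv("side"); print(ctrl.sense()["eef_pos"])
cv2.imwrite("pics/s3.png",cv2.resize(im[110:390,220:450,::-1],None,fx=2.1,fy=2.1,interpolation=cv2.INTER_CUBIC))
# can model overlay check: top centre & base centre if at (566,101)
print(proj("side",[[566,101,105],[566,101,10],[566,101,90]]))
H,S,V=[h[:,:,i].astype(int) for i in range(3)]
b=(H>100)&(H<125)&(S>120); b[:175]=0;b[228:]=0
for v in range(184,226,4):
    u=np.where(b[v,330:375])[0]+330; print(v,u.min() if len(u) else None,u.max() if len(u) else None)
E
```

```text
[565.24889176 100.42533665 169.68913033]
[[349.12704092 180.78404951]
 [349.08401737 221.36979543]
 [349.12210718 187.3454941 ]]
184 340 340
188 339 357
192 339 357
196 340 357
200 339 357
204 340 357
208 340 357
212 340 357
216 340 357
220 335 362
224 335 363
```

View pics/s3.png

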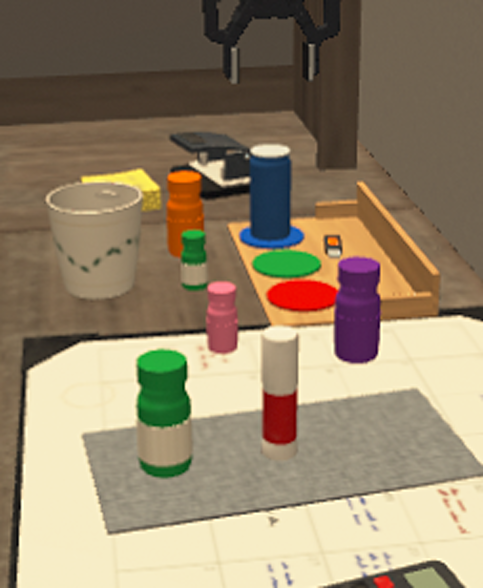

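The bottle and glue stick stand on the mat, at crop px (165,460) and (280,445). The can's side-view position agrees with the estimate, so I'll go down on it.

Emit:
{"name": "play_rows", "arguments": {"motion": [[[0,0,10],[0,0,0]],[[0,0,24],[0,0,0]],[[0,0,24],[0,0,0]],[[0,0,24],[0,0,0]],[[0,0,18],[0,0,0]],[[0,0,12],[0,0,0]],[[0,0,8],[0,0,0]],[[0,0,5],[0,0,0]],[[0,0,0],[0,0,0]],[[0,0,0],[0,0,0]]]}}

```text
time_s: 17.35
eef_pos: [566.1, 101.0, 45.9]
ee_rot: [0.0, 1.0, 0.0, 0.001]
force: [-0.2, -0.6, 0.2]
grip_width: 0.824
```

Emit:
{"name": "play_rows", "arguments": {"motion": [[[0,0,0],[0,0,0]],[[0,0,0],[0,0,0]],[[0,0,0],[0,0,0]],[[0,0,0],[0,0,0]],[[0,0,0],[0,0,0]],[[0,0,0],[0,0,0]]], "fingers": 28, "squeeze": 40}}

```text
time_s: 17.85
eef_pos: [566.2, 101.2, 46.2]
ee_rot: [0.0, 1.0, 0.0, 0.001]
force: [-0.6, -0.2, 6.7]
grip_width: 0.504
```

Emit:
{"name": "play_rows", "arguments": {"motion": [[[0,0,-6],[0,0,0]],[[0,0,-16],[0,0,0]],[[0,0,-26],[0,0,0]],[[0,0,-28],[0,0,0]],[[0,0,-25],[0,0,0]],[[0,0,-16],[0,0,0]],[[0,10,-8],[0,0,0]],[[1,22,0],[0,0,0]],[[1,32,0],[0,0,0]],[[1,36,0],[0,0,0]],[[1,36,0],[0,0,0]],[[1,36,0],[0,0,0]],[[1,36,0],[0,0,0]],[[1,36,0],[0,0,0]],[[1,36,0],[0,0,0]],[[1,36,0],[0,0,0]],[[1,36,0],[0,0,0]],[[1,30,0],[0,0,0]],[[1,22,0],[0,0,0]],[[1,14,0],[0,0,0]]]}}

```text
time_s: 19.52
eef_pos: [577.6, -320.0, 169.1]
ee_rot: [-0.0, 1.0, -0.001, -0.001]
force: [0.4, 0.3, -1.8]
grip_width: 0.504
```

Emit:
{"name": "play_rows", "arguments": {"motion": [[[0,0,0],[0,0,0]],[[0,0,0],[0,0,0]],[[0,0,10],[0,0,0]],[[0,0,24],[0,0,0]],[[0,0,26],[0,0,0]],[[0,0,26],[0,0,0]],[[0,0,18],[0,0,0]],[[0,0,12],[0,0,0]],[[0,0,7],[0,0,0]],[[0,0,4],[0,0,0]],[[0,0,1.5],[0,0,0]],[[0,0,0],[0,0,0]],[[0,0,0],[0,0,0]]]}}

```text
time_s: 20.6
eef_pos: [579.3, -317.1, 42.7]
ee_rot: [0.001, 1.0, 0.0, 0.001]
force: [-0.4, -0.5, -0.4]
grip_width: 0.505
```

Emit:
{"name": "play_rows", "arguments": {"motion": [[[0,0,0],[0,0,0]],[[0,0,0],[0,0,0]],[[0,0,0],[0,0,0]],[[0,0,0],[0,0,0]],[[0,0,-6],[0,0,0]],[[0,0,-20],[0,0,0]],[[0,0,-30],[0,0,0]],[[0,0,-30],[0,0,0]],[[0,0,-30],[0,0,0]],[[0,0,-10],[0,0,0]],[[0,0,0],[0,0,0]]], "fingers": 60}}

```text
time_s: 21.52
eef_pos: [579.8, -317.5, 171.3]
ee_rot: [0.002, 1.0, 0.0, 0.002]
force: [0.0, -0.4, 0.5]
grip_width: 0.702
```

```bash
python3 - <<'E'
from meas import *
print(ctrl.sense()["eef_pos"])
im,h=hsv("top"); H,S,V=[h[:,:,i].astype(int) for i in range(3)]
cv2.imwrite("pics/t3.png",cv2.resize(im[150:340,130:500,::-1],None,fx=2.1,fy=2.1,interpolation=cv2.INTER_CUBIC))
roi=np.zeros(H.shape,bool); roi[190:235,220:350]=1
for nm,m in(("red",roi&((H<6)|(H>172))&(S>180)),("green",roi&(H>45)&(H<80)&(S>130)),("blue",roi&(H>100)&(H<125)&(S>130))): print(nm,m.sum(),circ("top",comp(m),10,35))
o=(H<18)&(H>5)&(S>180); o[:178]=0;o[193:]=0;o[:,:260]=0;o[:,290:]=0
print("orange",o.sum(),np.argwhere(o).mean(0)[::-1])
E
```

```text
[ 579.83564872 -317.52156672  171.27968194]
red 814 (array([567.9, -59. ]), np.float64(0.7))
green 738 (array([566.6,  23.3]), np.float64(0.39))
blue 756 (array([567.9, 100.8]), np.float64(0.43))
orange 38 [269.97368421 184.05263158]
```

View pics/t3.png

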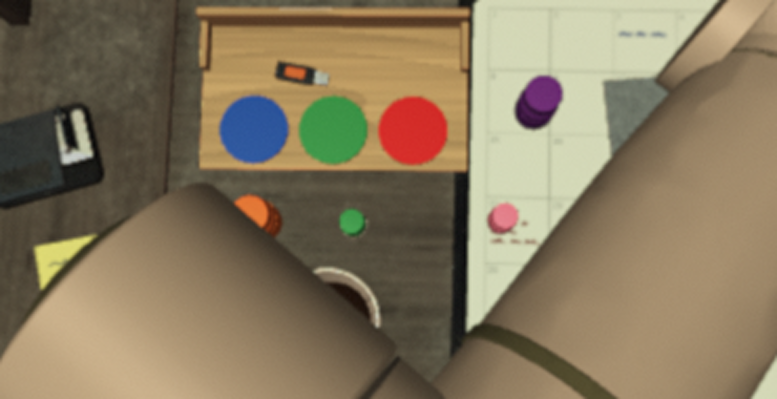

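All three discs are clear in crop, at px (254,129), (333,130) and (413,131). The stick is untouched at (302,74). Next I'll fetch the stick.

Emit:
{"name": "play_rows", "arguments": {"motion": [[[1,-10,0],[0,0,0]],[[2,-22,0],[0,0,0]],[[4,-34,0],[0,0,0]],[[4,-34,0],[0,0,0]],[[4,-34,0],[0,0,0]],[[4,-34,0],[0,0,0]],[[4,-34,0],[0,0,0]],[[4,-34,0],[0,0,0]],[[4,-34,0],[0,0,0]],[[4,-34,0],[0,0,0]],[[4,-31,0],[0,0,0]],[[3,-22,0],[0,0,0]],[[1.4,-12,0],[0,0,0]],[[0,-5.6,0],[0,0,0]],[[0,0,0],[0,0,4.5]],[[0,0,0],[0,0,4.6]],[[0,0,0],[0,0,0]],[[0,0,0],[0,0,0]]], "fingers": 29}}

```text
time_s: 23.07
eef_pos: [621.9, 57.0, 167.2]
ee_rot: [0.0, 0.997, -0.078, -0.001]
force: [0.2, 0.4, 0.7]
grip_width: 0.338
```

Emit:
{"name": "play_rows", "arguments": {"motion": [[[0,0,10],[0,0,0]],[[0,0,24],[0,0,0]],[[0,0,24],[0,0,0]],[[0,0,24],[0,0,0]],[[0,0,18],[0,0,0]],[[0,0,12],[0,0,0]],[[0,0,6],[0,0,0]],[[0,0,2],[0,0,0]],[[0,0,0],[0,0,0]],[[0,0,0],[0,0,0]]]}}

```text
time_s: 23.9
eef_pos: [622.7, 57.7, 48.8]
ee_rot: [0.0, 0.997, -0.079, 0.001]
force: [-0.4, 0.0, -0.3]
grip_width: 0.339
```

```bash
python3 - <<'E'
from meas import *
s=ctrl.sense();print(s["eef_pos"],s["ee_rot"],s["grip_width"])
a=ctrl.capture("top")[160:215,240:320,::-1]; b=ctrl.capture("side")[170:245,335:415,::-1]
cv2.imwrite("pics/st.png",np.vstack([cv2.resize(a,(560,385//1),interpolation=2)[:280],cv2.resize(b,(560,300),interpolation=2)]))
cv2.imwrite("pics/st.png",np.hstack([cv2.resize(a,(400,275),interpolation=2),cv2.resize(b,(293,275),interpolation=2)]))
E
```

```text
[622.72372385  57.69618371  48.78966738] [ 1.07282060e-05  9.96872816e-01 -7.90179991e-02  8.63013282e-04] 0.33877596503442436
```

View pics/st.png

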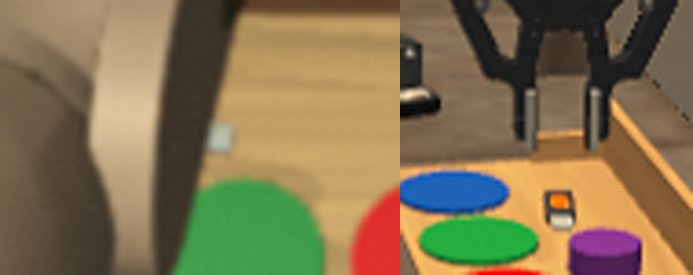

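The fingers straddle the stick in the side view: fingers at 530 and 595, stick at 560.

Emit:
{"name": "play_rows", "arguments": {"motion": [[[0,0,8],[0,0,0]],[[0,0,10],[0,0,0]],[[0,0,9],[0,0,0]],[[0,0,6],[0,0,0]],[[0,0,4],[0,0,0]],[[0,0,3],[0,0,0]],[[0,0,0],[0,0,0]],[[0,0,0],[0,0,0]]]}}

```text
time_s: 24.67
eef_pos: [622.3, 57.8, 7.9]
ee_rot: [-0.0, 0.997, -0.079, 0.0]
force: [-0.8, -1.0, -0.2]
grip_width: 0.343
```

Emit:
{"name": "play_rows", "arguments": {"motion": [[[0,0,0],[0,0,0]],[[0,0,0],[0,0,0]],[[0,0,0],[0,0,0]],[[0,0,0],[0,0,0]],[[0,0,0],[0,0,0]],[[0,0,0],[0,0,0]]], "fingers": 5, "squeeze": 40}}

```text
time_s: 25.17
eef_pos: [622.6, 57.8, 8.3]
ee_rot: [0.0, 0.997, -0.079, 0.001]
force: [-0.2, 0.5, 6.0]
grip_width: 0.193
```

Emit:
{"name": "play_rows", "arguments": {"motion": [[[0,0,-6],[0,0,0]],[[0,0,-16],[0,0,0]],[[0,0,-26],[0,0,0]],[[0,0,-28],[0,0,0]],[[0,0,-24],[0,0,0]],[[0,0,-16],[0,0,0]],[[-8,-5,-6],[0,0,0]],[[-20,-14,0],[0,0,0]],[[-26,-19,0],[0,0,0]],[[-26,-19,0],[0,0,0]],[[-26,-19,0],[0,0,0]],[[-26,-19,0],[0,0,0]],[[-26,-19,0],[0,0,0]],[[-26,-19,0],[0,0,0]],[[-24,-17,0],[0,0,0]],[[-18,-13,0],[0,0,0]],[[-10,-7,0],[0,0,0]],[[-3.7,-2.4,0],[0,0,0]],[[0,0,0],[0,0,0]],[[0,0,0],[0,0,0]]]}}

```text
time_s: 26.83
eef_pos: [413.2, 265.3, 129.6]
ee_rot: [0.0, 0.997, -0.079, 0.0]
force: [0.8, -0.2, -0.2]
grip_width: 0.194
```

```bash
python3 - <<'E'
from meas import *
s=ctrl.sense();print(s["eef_pos"],s["ee_rot"],s["grip_width"])
a=ctrl.capture("top")[150:340,130:500,::-1]; b=ctrl.capture("side")[110:390,220:450,::-1]
cv2.imwrite("pics/n1.png",np.hstack([cv2.resize(a,(450,231),interpolation=2),cv2.resize(b[:231],(345,231),interpolation=2)]))
cv2.imwrite("pics/n1.png",cv2.resize(b,None,fx=2.1,fy=2.1,interpolation=2))
E
```

```text
[413.15038932 265.34003033 129.60416756] [ 1.15739829e-04  9.96850199e-01 -7.93074200e-02  6.69629664e-06] 0.19394287193030285
```

View pics/n1.png

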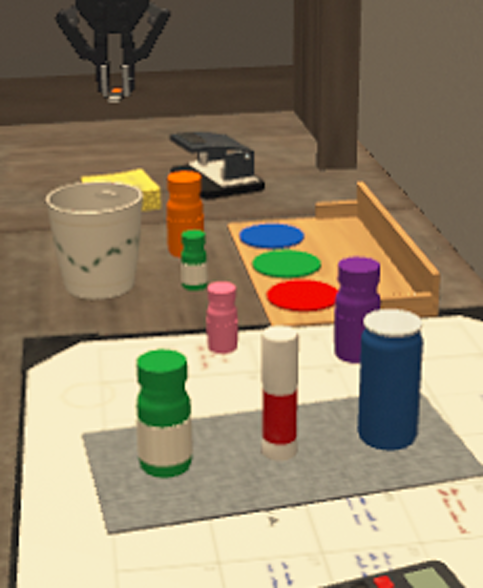

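All three stand on the mat, at crop px (165,470), (280,450) and (390,440), and the stick is held level at (117,92). I'll lower it onto the note block.

Emit:
{"name": "play_rows", "arguments": {"motion": [[[0,0,8],[0,0,0]],[[0,0,20],[0,0,0]],[[0,0,24],[0,0,0]],[[0,0,20],[0,0,0]],[[0,0,14],[0,0,0]],[[0,0,9],[0,0,0]],[[0,0,5],[0,0,0]],[[0,0,3],[0,0,0]],[[0,0,0.5],[0,0,0]],[[0,0,0],[0,0,0]],[[0,0,0],[0,0,0]]]}}

```text
time_s: 27.85
eef_pos: [413.1, 266.0, 26.8]
ee_rot: [-0.0, 0.997, -0.079, 0.001]
force: [0.1, 0.1, 0.2]
grip_width: 0.195
```

Emit:
{"name": "play_rows", "arguments": {"motion": [[[0,0,0],[0,0,0]],[[0,0,0],[0,0,0]],[[0,0,0],[0,0,0]],[[0,0,-5],[0,0,0]],[[0,0,-20],[0,0,0]],[[0,0,-30],[0,0,0]],[[0,0,-30],[0,0,0]],[[0,0,-30],[0,0,0]],[[0,0,-25],[0,0,0]],[[0,0,-5],[0,0,0]]], "fingers": 36}}

```text
time_s: 28.68
eef_pos: [414.1, 266.4, 175.8]
ee_rot: [-0.001, 0.997, -0.079, 0.003]
force: [0.4, 0.4, 0.7]
grip_width: 0.419
```

Emit:
{"name": "play_rows", "arguments": {"motion": [[[0,0,0],[0,0,-4.5]],[[0,0,0],[0,0,-4.6]],[[3,10,0],[0,0,0]],[[7,24,0],[0,0,0]],[[9,32,0],[0,0,0]],[[9,32,0],[0,0,0]],[[9,32,0],[0,0,0]],[[9,32,0],[0,0,0]],[[9,32,0],[0,0,0]],[[9,32,0],[0,0,0]],[[9,32,0],[0,0,0]],[[7,22,0],[0,0,0]],[[3,11.7,0],[0,0,0]],[[0,0,0],[0,0,0]]]}}

```text
time_s: 29.85
eef_pos: [495.9, -27.9, 170.9]
ee_rot: [0.0, 1.0, -0.002, -0.0]
force: [-0.7, 0.7, 0.3]
grip_width: 0.426
```

```bash
python3 - <<'E'
from meas import *
s=ctrl.sense();print(s["eef_pos"],s["ee_rot"],s["grip_width"])
im,h=hsv("top"); H,S,V=[h[:,:,i].astype(int) for i in range(3)]
y=(H>20)&(H<35)&(S>100)&(V>150); y[:,:140]=0;y[:,200:]=0;y[:250]=0;y[315:]=0
c=cv2.convexHull(np.argwhere(y)[:,::-1].astype(np.int32)); print("note",cv2.minAreaRect(W("top",c[:,0],24).astype(np.float32)))
o=(H<18)&(H>3)&(S>170); o[:250]=0;o[315:]=0;o[:,:140]=0;o[:,200:]=0
print("orange px",o.sum(),np.argwhere(o).mean(0)[::-1])
a=im[235:325,120:220,::-1]; cv2.imwrite("pics/n2.png",np.hstack([cv2.resize(a,None,fx=5,fy=5,interpolation=2)]))
im,h=hsv("top"); 
E
```

```text
[495.88014154 -27.93123895 170.91834282] [ 3.76089321e-05  9.99997920e-01 -2.01965373e-03 -2.80375936e-04] 0.4263430158720379
note ((412.380126953125, 260.5933837890625), (78.63896942138672, 79.81419372558594), 12.907764434814453)
orange px 51 [161.92156863 280.7254902 ]
```

View pics/n2.png

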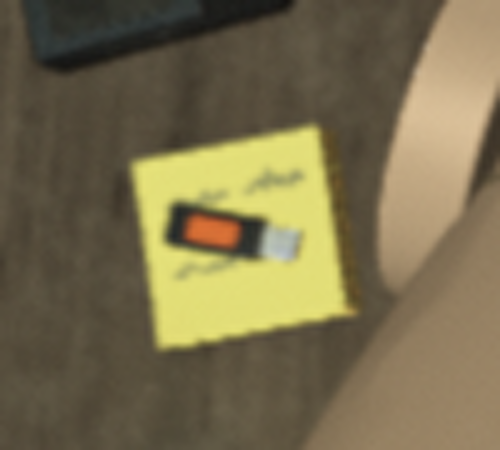

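The stick lies flat on the block at crop px (235,231), against a block centre of (241,237), so it is about 4 mm off. Next I'll return the can.

Emit:
{"name": "play_rows", "arguments": {"motion": [[[3,10,0],[0,0,0]],[[7,24,0],[0,0,0]],[[9,32,0],[0,0,0]],[[9,32,0],[0,0,0]],[[9,32,0],[0,0,0]],[[9,32,0],[0,0,0]],[[9,32,0],[0,0,0]],[[9,32,0],[0,0,0]],[[9,32,0],[0,0,0]],[[7,22,0],[0,0,0]],[[3,11,0],[0,0,0]],[[0,0,0],[0,0,0]],[[0,0,0],[0,0,0]]], "fingers": 66}}

```text
time_s: 31.03
eef_pos: [579.0, -316.1, 170.9]
ee_rot: [-0.0, 1.0, 0.0, -0.0]
force: [-0.1, -0.6, 0.6]
grip_width: 0.772
```

Emit:
{"name": "play_rows", "arguments": {"motion": [[[0,0,10],[0,0,0]],[[0,0,24],[0,0,0]],[[0,0,26],[0,0,0]],[[0,0,24],[0,0,0]],[[0,0,20],[0,0,0]],[[0,0,12],[0,0,0]],[[0,0,9],[0,0,0]],[[0,0,4.3],[0,0,0]],[[0,0,0],[0,0,0]],[[0,0,0],[0,0,0]]]}}

```text
time_s: 31.87
eef_pos: [579.3, -316.9, 43.0]
ee_rot: [0.0, 1.0, 0.0, 0.001]
force: [0.7, -0.6, -0.4]
grip_width: 0.771
```

Emit:
{"name": "play_rows", "arguments": {"motion": [[[0,0,0],[0,0,0]],[[0,0,0],[0,0,0]],[[0,0,0],[0,0,0]],[[0,0,0],[0,0,0]],[[0,0,0],[0,0,0]],[[0,0,0],[0,0,0]]], "fingers": 28, "squeeze": 40}}

```text
time_s: 32.37
eef_pos: [579.3, -317.1, 43.2]
ee_rot: [0.001, 1.0, 0.0, 0.001]
force: [-1.8, 1.2, 6.4]
grip_width: 0.508
```

Emit:
{"name": "play_rows", "arguments": {"motion": [[[0,0,-6],[0,0,0]],[[0,0,-16],[0,0,0]],[[0,0,-26],[0,0,0]],[[0,0,-28],[0,0,0]],[[0,0,-27],[0,0,0]],[[0,0,-18],[0,0,0]],[[0,-10,-8],[0,0,0]],[[-1,-22,0],[0,0,0]],[[-1,-32,0],[0,0,0]],[[-1,-36,0],[0,0,0]],[[-1,-36,0],[0,0,0]],[[-1,-36,0],[0,0,0]],[[-1,-36,0],[0,0,0]],[[-1,-36,0],[0,0,0]],[[-1,-36,0],[0,0,0]],[[-1,-36,0],[0,0,0]],[[-1,-36,0],[0,0,0]],[[-1,-30,0],[0,0,0]],[[0,-22,0],[0,0,0]],[[0,-14.5,0],[0,0,0]]]}}

```text
time_s: 34.03
eef_pos: [566.5, 104.7, 170.2]
ee_rot: [-0.0, 1.0, 0.001, -0.001]
force: [-0.2, 0.5, -0.8]
grip_width: 0.506
```

Emit:
{"name": "play_rows", "arguments": {"motion": [[[0,0,0],[0,0,0]],[[0,0,0],[0,0,0]],[[0,0,10],[0,0,0]],[[0,0,24],[0,0,0]],[[0,0,26],[0,0,0]],[[0,0,24],[0,0,0]],[[0,0,18],[0,0,0]],[[0,0,11],[0,0,0]],[[0,0,6],[0,0,0]],[[0,0,3],[0,0,0]],[[0,0,2.5],[0,0,0]],[[0,0,0],[0,0,0]],[[0,0,0],[0,0,0]]]}}

```text
time_s: 35.12
eef_pos: [568.3, 101.6, 47.4]
ee_rot: [0.0, 1.0, 0.0, 0.001]
force: [0.7, 0.4, -1.0]
grip_width: 0.505
```

Emit:
{"name": "play_rows", "arguments": {"motion": [[[0,0,0],[0,0,0]],[[0,0,0],[0,0,0]],[[0,0,0],[0,0,0]],[[0,0,0],[0,0,0]],[[0,0,-6],[0,0,0]],[[0,0,-20],[0,0,0]],[[0,0,-30],[0,0,0]],[[0,0,-30],[0,0,0]],[[0,0,-28],[0,0,0]],[[0,0,-10],[0,0,0]]], "fingers": 60}}

```text
time_s: 35.95
eef_pos: [569.1, 101.8, 175.2]
ee_rot: [0.0, 1.0, 0.0, 0.003]
force: [0.3, 0.7, 0.2]
grip_width: 0.704
```

Emit:
{"name": "play_rows", "arguments": {"motion": [[[-4,10,0],[0,0,0]],[[-8,22,0],[0,0,0]],[[-11,32,0],[0,0,0]],[[-11,32,0],[0,0,0]],[[-11,32,0],[0,0,0]],[[-11,32,0],[0,0,0]],[[-11,32,0],[0,0,0]],[[-11,32,0],[0,0,0]],[[-11,32,0],[0,0,0]],[[-11,32,0],[0,0,0]],[[-11,32,0],[0,0,0]],[[-11,32,0],[0,0,0]],[[-11,32,0],[0,0,0]],[[-11,28,0],[0,0,0]],[[-7,16,0],[0,0,0]],[[-4,8.5,0],[0,0,0]],[[0,0,0],[0,0,0]],[[0,0,0],[0,0,0]]]}}

```text
time_s: 37.45
eef_pos: [412.6, -334.2, 169.6]
ee_rot: [-0.001, 1.0, 0.0, -0.0]
force: [0.3, -0.0, 0.6]
grip_width: 0.704
```

Emit:
{"name": "play_rows", "arguments": {"motion": [[[0,0,10],[0,0,0]],[[0,0,24],[0,0,0]],[[0,0,26],[0,0,0]],[[0,0,26],[0,0,0]],[[0,0,22],[0,0,0]],[[0,0,16],[0,0,0]],[[0,0,10],[0,0,0]],[[0,0,6],[0,0,0]],[[0,0,0],[0,0,0]],[[0,0,0],[0,0,0]]]}}

```text
time_s: 38.28
eef_pos: [413.3, -334.8, 30.9]
ee_rot: [0.0, 1.0, 0.0, 0.0]
force: [1.3, -0.3, 0.1]
grip_width: 0.702
```

Emit:
{"name": "play_rows", "arguments": {"motion": [[[0,0,0],[0,0,0]],[[0,0,0],[0,0,0]],[[0,0,0],[0,0,0]],[[0,0,0],[0,0,0]],[[0,0,0],[0,0,0]],[[0,0,0],[0,0,0]]], "fingers": 20, "squeeze": 40}}

```text
time_s: 38.78
eef_pos: [413.4, -335.3, 31.6]
ee_rot: [0.001, 1.0, 0.0, 0.001]
force: [-0.4, 1.1, 5.8]
grip_width: 0.431
```

Emit:
{"name": "play_rows", "arguments": {"motion": [[[0,0,-6],[0,0,0]],[[0,0,-16],[0,0,0]],[[0,0,-26],[0,0,0]],[[0,0,-30],[0,0,0]],[[0,0,-30],[0,0,0]],[[0,0,-22],[0,0,0]],[[4,-10,-10],[0,0,0]],[[10,-22,0],[0,0,0]],[[13,-30,0],[0,0,0]],[[13,-30,0],[0,0,0]],[[13,-30,0],[0,0,0]],[[13,-30,0],[0,0,0]],[[13,-30,0],[0,0,0]],[[13,-30,0],[0,0,0]],[[13,-30,0],[0,0,0]],[[13,-30,0],[0,0,0]],[[13,-30,0],[0,0,0]],[[12,-28,0],[0,0,0]],[[8,-18,0],[0,0,0]],[[4,-8.5,0],[0,0,0]]]}}

```text
time_s: 40.45
eef_pos: [567.7, 24.8, 169.7]
ee_rot: [-0.0, 1.0, 0.002, -0.001]
force: [0.5, -0.0, -1.0]
grip_width: 0.431
```

Emit:
{"name": "play_rows", "arguments": {"motion": [[[0,0,0],[0,0,0]],[[0,0,0],[0,0,0]],[[0,0,10],[0,0,0]],[[0,0,24],[0,0,0]],[[0,0,26],[0,0,0]],[[0,0,26],[0,0,0]],[[0,0,22],[0,0,0]],[[0,0,13],[0,0,0]],[[0,0,8],[0,0,0]],[[0,0,4],[0,0,0]],[[0,0,2.5],[0,0,0]],[[0,0,0],[0,0,0]],[[0,0,0],[0,0,0]]]}}

```text
time_s: 41.53
eef_pos: [568.2, 21.3, 35.8]
ee_rot: [0.0, 1.0, -0.0, 0.001]
force: [0.4, -0.3, -0.5]
grip_width: 0.429
```

Emit:
{"name": "play_rows", "arguments": {"motion": [[[0,0,0],[0,0,0]],[[0,0,0],[0,0,0]],[[0,0,0],[0,0,0]],[[0,0,0],[0,0,0]],[[0,0,-6],[0,0,0]],[[0,0,-20],[0,0,0]],[[0,0,-30],[0,0,0]],[[0,0,-30],[0,0,0]],[[0,0,-30],[0,0,0]],[[0,0,-20],[0,0,0]]], "fingers": 60}}

```text
time_s: 42.37
eef_pos: [568.4, 21.7, 174.6]
ee_rot: [0.0, 1.0, 0.0, 0.002]
force: [0.5, 0.3, 0.5]
grip_width: 0.704
```

Emit:
{"name": "play_rows", "arguments": {"motion": [[[-2,10,0],[0,0,0]],[[-4,22,0],[0,0,0]],[[-6,30,0],[0,0,0]],[[-6,30,0],[0,0,0]],[[-6,30,0],[0,0,0]],[[-6,30,0],[0,0,0]],[[-6,30,0],[0,0,0]],[[-6,30,0],[0,0,0]],[[-6,30,0],[0,0,0]],[[-6,30,0],[0,0,0]],[[-6,30,0],[0,0,0]],[[-6,23,0],[0,0,0]],[[-4,15,0],[0,0,0]],[[-2,7.5,0],[0,0,0]],[[0,0,0],[0,0,0]],[[0,0,0],[0,0,0]]]}}

```text
time_s: 43.7
eef_pos: [496.0, -325.0, 170.8]
ee_rot: [-0.0, 1.0, 0.0, -0.0]
force: [1.0, 0.1, -0.1]
grip_width: 0.708
```

Emit:
{"name": "play_rows", "arguments": {"motion": [[[0,0,10],[0,0,0]],[[0,0,24],[0,0,0]],[[0,0,26],[0,0,0]],[[0,0,24],[0,0,0]],[[0,0,18],[0,0,0]],[[0,0,12],[0,0,0]],[[0,0,8],[0,0,0]],[[0,0,4],[0,0,0]],[[0,0,0],[0,0,0]],[[0,0,0],[0,0,0]]]}}

```text
time_s: 44.53
eef_pos: [496.3, -326.0, 45.8]
ee_rot: [0.0, 1.0, 0.0, 0.0]
force: [-0.2, 0.6, 0.8]
grip_width: 0.701
```

Emit:
{"name": "play_rows", "arguments": {"motion": [[[0,0,0],[0,0,0]],[[0,0,0],[0,0,0]],[[0,0,0],[0,0,0]],[[0,0,0],[0,0,0]],[[0,0,0],[0,0,0]],[[0,0,0],[0,0,0]],[[0,0,0],[0,0,0]]], "fingers": 10, "squeeze": 40}}

```text
time_s: 45.12
eef_pos: [496.2, -326.1, 45.7]
ee_rot: [0.0, 1.0, 0.0, 0.0]
force: [-0.3, 0.5, 5.9]
grip_width: 0.292
```

Emit:
{"name": "play_rows", "arguments": {"motion": [[[0,0,-6],[0,0,0]],[[0,0,-16],[0,0,0]],[[0,0,-26],[0,0,0]],[[0,0,-28],[0,0,0]],[[0,0,-26],[0,0,0]],[[0,0,-16],[0,0,0]],[[3,-10,-8],[0,0,0]],[[6,-22,0],[0,0,0]],[[7,-26,0],[0,0,0]],[[7,-26,0],[0,0,0]],[[7,-26,0],[0,0,0]],[[7,-26,0],[0,0,0]],[[7,-26,0],[0,0,0]],[[7,-26,0],[0,0,0]],[[7,-26,0],[0,0,0]],[[6,-24,0],[0,0,0]],[[5,-18,0],[0,0,0]],[[3,-11.5,0],[0,0,0]],[[0,0,0],[0,0,0]],[[0,0,0],[0,0,0]]]}}

```text
time_s: 46.78
eef_pos: [567.6, -58.2, 170.6]
ee_rot: [0.0, 1.0, 0.001, -0.0]
force: [-0.7, -0.2, 0.8]
grip_width: 0.298
```

Emit:
{"name": "play_rows", "arguments": {"motion": [[[0,0,10],[0,0,0]],[[0,0,24],[0,0,0]],[[0,0,26],[0,0,0]],[[0,0,22],[0,0,0]],[[0,0,17],[0,0,0]],[[0,0,11],[0,0,0]],[[0,0,6],[0,0,0]],[[0,0,3.5],[0,0,0]],[[0,0,2],[0,0,0]],[[0,0,0],[0,0,0]],[[0,0,0],[0,0,0]]]}}

```text
time_s: 47.7
eef_pos: [568.2, -58.5, 50.2]
ee_rot: [0.0, 1.0, 0.0, 0.001]
force: [0.5, 0.5, -1.2]
grip_width: 0.293
```

Emit:
{"name": "play_rows", "arguments": {"motion": [[[0,0,0],[0,0,0]],[[0,0,0],[0,0,0]],[[0,0,0],[0,0,0]],[[0,0,0],[0,0,0]],[[0,0,-6],[0,0,0]],[[0,0,-20],[0,0,0]],[[0,0,-30],[0,0,0]],[[0,0,-30],[0,0,0]],[[0,0,-30],[0,0,0]],[[0,0,-10],[0,0,0]],[[-5,10,0],[0,0,0]],[[-12,20,0],[0,0,0]],[[-17,30,0],[0,0,0]],[[-17,30,0],[0,0,0]],[[-17,30,0],[0,0,0]],[[-17,30,0],[0,0,0]],[[-17,30,0],[0,0,0]],[[-10,20,0],[0,0,0]],[[0,0,0],[0,0,0]],[[0,0,0],[0,0,0]]], "fingers": 60}}

```text
time_s: 49.37
eef_pos: [454.7, -259.0, 174.2]
ee_rot: [-0.001, 1.0, -0.001, -0.001]
force: [-0.0, 0.3, 0.2]
grip_width: 0.7
```

```bash
python3 - <<'E'
from meas import *
s=ctrl.sense();print(s["eef_pos"],s["time_s"],s["grip_width"],s["force"])
im,h=hsv("top"); H,S,V=[h[:,:,i].astype(int) for i in range(3)]
b=ctrl.capture("side")[130:330,240:440,::-1]
cv2.imwrite("pics/f.png",np.hstack([cv2.resize(im[170:330,130:350,::-1],(528,384),interpolation=2),cv2.resize(b,(272,384)[::-1] if 0 else (270,384),interpolation=2)]))
r2=np.zeros(H.shape,bool); r2[185:215,225:345]=1
k,l,st,c=cv2.connectedComponentsWithStats((r2&(S<60)&(V>150)).astype(np.uint8))
for i in range(1,k):
    if st[i,4]>60: print("white",circ("top",l==i,105,22 if c[i][0]<300 else 12.5))
roi=np.zeros(H.shape,bool); roi[185:235,220:350]=1
for nm,m in(("red",roi&((H<6)|(H>172))&(S>180)),("green",roi&(H>45)&(H<80)&(S>130)),("blue",roi&(H>100)&(H<125)&(S>130))): print(nm,circ("top",comp(m),10,35))
E
```

```text
[ 454.68085096 -259.00753058  174.19123641] 49.3667 0.7001916230711064 [-0.02671917  0.26083254  0.22445508]
white (array([568.6, 100.2]), np.float64(0.54))
white (array([568., -60.]), np.float64(0.83))
red (array([569. , -59.3]), np.float64(0.41))
green (array([568.6,  23.5]), np.float64(0.42))
blue (array([568.2, 101.1]), np.float64(0.41))
```

View pics/f.png

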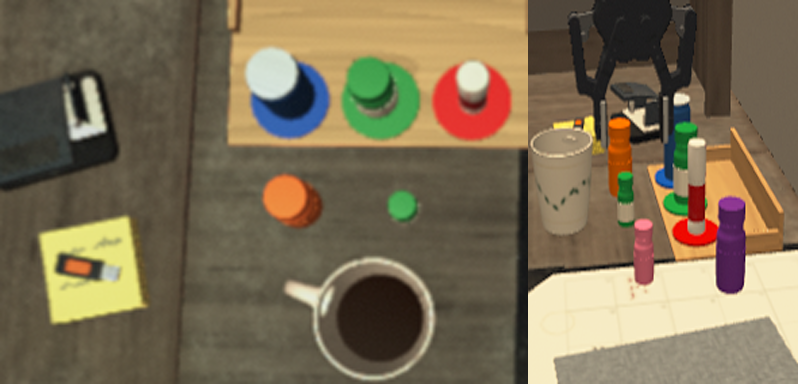

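All three stand on their discs, the stick is on the block, and the mug hasn't moved. Handing in.

```bash
python3 -c "
from rig import ctrl
print(ctrl.finish_job())"
```

```text
the job is handed in; nothing more can be done
None
```

I moved the glue stick, green bottle and blue can to the grey mat and laid the memory stick on the note block. Then I stood the three back on their discs and handed the job in at about 49 s. The hand-in reports no verdict.

| Thing | Last measured position (mm) | Target centre (mm) | Result |
|---|---|---|---|
| Can | (568.6, 100.2) | blue disc (568.2, 101.1) | within about 1 mm |
| Glue stick | (568.0, -60.0) | red disc (569.0, -59.3) | within about 1 mm |
| Bottle | released at (568, 21.5); cap checked only by eye, up to about 5 mm off in x | green disc about (568, 21.5) | within the 13 mm limit |
| Memory stick | read by eye in a crop | note block centre | flat, about 4 mm off |

- **Other checks:** in the last pictures all three stand upright, the mug looks unmoved, and the gripper is open and clear.
- **Disagreement:** the circle fit put the green disc at y of about 23.5. The even 80 mm spacing of the row gives 21.5, so I used 21.5.

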